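Find the hidden release groove and pop the shim drawer

ROBOT

A 6-joint arm with a two-finger parallel gripper is mounted at the origin on a cart in front of the work surface, level with it; the furniture and walls round the work are solid. World frame = base frame: x ahead of the robot, y to its left, z up, the work surface at z = 0. Lengths are in mm, angles in rad, forces in N, time in s.
With the tool pointing down it reaches from about 350 to 950 mm from the base axis. Payload 17.4 kg.
Tool frame: the origin (TCP) lies at the very end of the fingers, on their centre line; the grasp point (between the pads) lies 19 mm behind it; z points along the fingers, y is the line along which they close (so a half turn about z gives the same grasp; the last joint's range is limited). The gripper opens to 93 mm and grips with 3 to 60 N. Pads are 15 mm wide; open, the fingers measure 128 mm over their backs; the gripper's body (75 mm by 188 mm) begins 65 mm behind the grasp point.
Start: joints at [1.246, 0.116, 1.442, -0, 1.584, -0.038], TCP at [190.955, 647.432, 218.646] pointing down, gripper open.
Joint ranges: [-2.83, 2.83], [-0.83, 2.19], [0.07, 2.5], [-1.14, 4.28], [0.01, 3], [-2.97, 2.97]. Speed limits (rad/s): [1.89, 1.89, 2.22, 3.14, 3.14, 3.14].

INTERFACE

Orientations are given as a unit quaternion [w, x, y, z].
In Python, from rig import env, viewer gives the robot as it stands.
- The arm moves only by the tool play_rows, never from a script. Its argument "commands" is a list of rows, each an object of numbers: "ax", "ay", "az": the turn, a rotation vector about the world's x, y, z in rad; "tx", "ty", "tz": the shift along the world's x, y, z in mm; "claw": the finger opening in mm, from 0 to 93. In form: [{"ax": .., "ay": .., "az": .., "tx": .., "ty": .., "tz": .., "claw": ..}, ...]. A call has 1 to 20 rows; each row is the pose to reach, as a shift and turn from the pose commanded when the call began; what a row does not reach only later rows make up. A row lasts 1/10 s, in which the tool goes at most 50 mm and 8.59 degrees, less where a joint would pass 70% of its speed; a pose out of reach is approached as far as the arm can. A call with a gripper value outside its range is refused whole. The fingers move at their own pace and stop on an object; "newtons" is the grip in N (left out, the last holds). Time passes only in rows, so rows that repeat a pose let the fingers close. It gives the time, the measured TCP pose, the force, the opening and the grip force at its end, in the units of the state.
- env.read_state(): the state, without advancing time (a new reading comes with each control period).
- viewer.camera(name): name is "scene" or "top" or "wrist"; returns a dict with "frame" (384x512x3 uint8, blue, green, red), "fx", "fy", "cx", "cy" (pixels), "k1" (the pictures are not rectified: a ray, as slopes to the right and down, at radius r is drawn at 1 + k1 r^2 times it, then the intrinsics apply), "R" (3x3) and "t" (3): a world point X has camera coordinates R X + t. Camera axes: x right, y down, z forward; pixel columns grow to the right and rows downward; lengths in mm; the calibration is good to about 2 mm. A picture is of the moment at which its call begins. There is no depth.
- env.job_done(): hands the job in; it is judged then, once.
The state is a dict: "time": time; "joint_positions": joint angles; "joint_velocities": joint speeds; "effort": joint torques, N m; "eef_pos": TCP position; "tool_rot": TCP orientation; "force": force on the tool from outside, world axes, zero at the start; "ft_torque": the same for the moment, N m; "finger_gap": finger opening in mm; "grip_force": force on a finger pad.
Only numpy, scipy, OpenCV 4.12 (cv2) and the standard library are available. Lean on these libraries where they do the work, as an engineer would, in place of code of your own. Each camera call takes 0.05 s, during which the arm holds its last target. There are 200 camera calls.

TASK

Open the shim drawer of the blue box by its hidden release: run a fingertip along the rear face of the black rail behind the box until you feel the groove, then press the key inside the groove fully home, so that the drawer pops out, and take the hand away. Do not touch or pull the drawer itself, and leave the loose parts on and around the box where they are.

Things in the scene. Friction and masses are not known exactly. Their poses are not given: they have to be found in the camera images.
- shim_box: Blue steel drawer box fixed to the bench. Origin: centre of its underside. Own x points from its drawer front to its rear (away from the robot within 15 degrees), y along it, z up. Shell 320 mm long (y), from x = -66 to +40 mm, 62 mm high. At its rear a black rail, 43 mm high, runs between two blue end housings (48 mm high, rear face x = +68 mm, from |y| = 78 to 160 mm).
- rail_mid (a point): On the plane of the black rail's vertical rear face, midway between the housings, 20 mm over the bench (box x = +64, y = 0). The face is smooth and bare from y = -78 to +78 mm but for one release groove, 40 mm wide, open to the rear and top, down to 4 mm over the bench. Its middle is anywhere in y = -40 to +40 mm, new each time; no reading tells where. Its floor is the release key.
- release_key (a joint): Travel of the black release key in m. 0 = out: its face is 8 mm deep in the groove (box x = +56 mm); 0.008 = fully home on a solid stop (x = +48 mm). It moves to box -x (towards the drawer front), fills the groove, 6 to 40 mm over the bench, takes about 5 N, has no spring and stays where left. Each mm drives the drawer out 3.75 mm.
- shim_drawer: Shallow drawer with a grey front, 304 mm wide, on the robot's side of the box; opened only by the key. Box x of its origin: 0 shut, -30 mm with the key fully home.
- nozzle_1: Bystander, loose: grey steel injector nozzle standing upright, 18 mm across, 54 mm high, behind the box; origin at the centre of its underside.
- nozzle_2: Bystander, loose: grey steel injector nozzle standing upright, 18 mm across, 54 mm high, behind the box; origin at the centre of its underside.
- nozzle_4: Bystander, loose: pale steel injector nozzle standing upright, 18 mm across, 54 mm high, left of the box; origin at the centre of its underside.
- union_nut_1: Bystander, loose: silver hexagon nut, 24x27x20 mm, behind the box to the right; origin at the centre of its underside.
- grease_tin: Bystander, loose: blue round tin with a white rim, 68 mm across, 34 mm high, right of the box; origin at the centre of its underside.
- tape_1: Bystander, loose: black roll of tape lying flat, 58 mm across, 19 mm high, left of the box; origin at the centre of its underside.
- hex_key_1: Bystander, loose: black bent hex key, 46x124x8 mm, lying loose on the lid of the box; origin at the centre of its underside.

How it is judged (in metres and radians):
On the way, in this order (a step that is already met when the one before it is completed fails the run):
1. a fingertip touches the black rail at the rear of the box while the release key is still out (contact force between the fingers and shim_box above 0.3 N and value of joint release_key below 0.003 m and x of the grasp point in the frame of shim_box above 0.055 m), for 0.1 s.
2. the finger presses the release key fully home in its groove (value of joint release_key above 0.0065 m and contact force between the fingers and shim_box above 0.3 N and x of the grasp point in the frame of shim_box above 0.03 m), for 0.1 s.
At the end, for the whole second after the job is handed in: The release key is in by more than 6.5 of its 8 mm, the drawer stands out by more than 22 mm, and every loose part is within 20 mm of where it was (value of joint release_key above 0.0065 m and x of shim_drawer in the frame of shim_box below -0.022 m and distance of each of nozzle_1, nozzle_2, nozzle_4, union_nut_1, grease_tin, tape_1, hex_key_1 from where it was at the start of the episode below 0.02 m); the robot touches nothing.
It fails at once if the drawer is touched, pulled or pried by the robot (contact force between any of the fingers, the arm and shim_drawer above 0.5 N).
It fails at once if a loose part is knocked away, lifted or carried (moved 20 mm or more) (distance of any of nozzle_1, nozzle_2, nozzle_4, union_nut_1, grease_tin, tape_1, hex_key_1 from where it was at the start of the episode above 0.02 m).
It also fails if it takes over 58 s, if anything falls off the work surface, if the arm or the gripper's body presses on something with over 40 N, if the wrist force passes 120 N, or if a joint passes its speed limit or range.

## Working session

There is one attempt and no reset: what is moved stays moved. The work goes in short steps, Python scripts to look and compute and a tool call to move; the robot and the scene stay as the last step left them, time stands still between calls to the robot, and variables do not carry over. Pictures are saved under pics/ and viewed, at most 10 in all, crops included, and the job is handed in when it is done.

Besides the shell and the picture viewer there is one more tool, called by a JSON object that holds its "api" and its "payload", one argument or row to a line. play_rows: Moves the arm, as the interface text tells. Its arguments: {"type":"object","properties":{"commands":{"type":"array","items":{"type":"object","properties":{"ax":{"type":"number"},"ay":{"type":"number"},"az":{"type":"number"},"tx":{"type":"number"},"ty":{"type":"number"},"tz":{"type":"number"},"claw":{"type":"number"}}}},"newtons":{"type":"number"}},"required":["commands"]}

```bash
mkdir -p pics; cat > h.py <<'E'
import numpy as np, cv2, json
from rig import env, viewer
def snap(name,fn):
    c=viewer.camera(name); cv2.imwrite('pics/'+fn+'.png',c['frame'])
    np.savez('pics/'+fn+'.npz',**{k:c[k] for k in c}); return c
def K(c): return np.array([[c['fx'],0,c['cx']],[0,c['fy'],c['cy']],[0,0,1]],float)
def px2w(c,uv,z):
    d=np.array([float(c['k1']),0,0,0]); uv=np.array(uv,float).reshape(-1,1,2)
    n=cv2.undistortPoints(uv,K(c),d).reshape(-1,2); R=np.array(c['R']);t=np.array(c['t'])
    o=-R.T@t; r=np.c_[n,np.ones(len(n))]@R
    return o+r*((z-o[2])/r[:,2])[:,None]
def w2px(c,X):
    d=np.array([float(c['k1']),0,0,0]); rv=cv2.Rodrigues(np.array(c['R'],float))[0]
    return cv2.projectPoints(np.array(X,float).reshape(-1,1,3),rv,np.array(c['t'],float),K(c),d)[0].reshape(-1,2)
E
python3 - <<'E'
from h import *
for n in('top','scene'):
    c=snap(n,n+'0'); print(n,c['fx'],c['k1'],-np.array(c['R']).T@np.array(c['t']))
    cv2.imwrite('pics/'+n+'0b.png',cv2.resize(c['frame'],(800,600),interpolation=cv2.INTER_CUBIC))
s=env.read_state();print(s['eef_pos'],s['tool_rot'],s['force'],s['finger_gap'],s['time'])
E
```

```text
top 497.84922574022875 -0.007631219540167421 [ 458.02517855   63.6612884  1400.37150149]
scene 402.9899375630292 -0.044340647339260075 [ 80.4505718  941.74776065 912.94599793]
[190.90372161 647.27905511 218.00464091] [-8.28395377e-05  1.42906887e-01  9.89736021e-01 -4.73505679e-04] [-0.27909948  0.10479765 -0.41872579] 92.91454513793113 0.1
```

View pics/top0b.png

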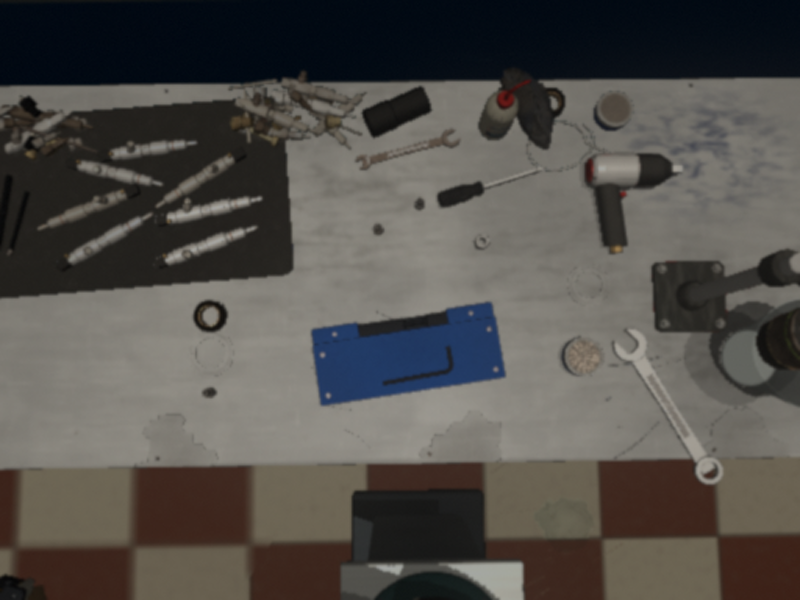

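View pics/scene0b.png

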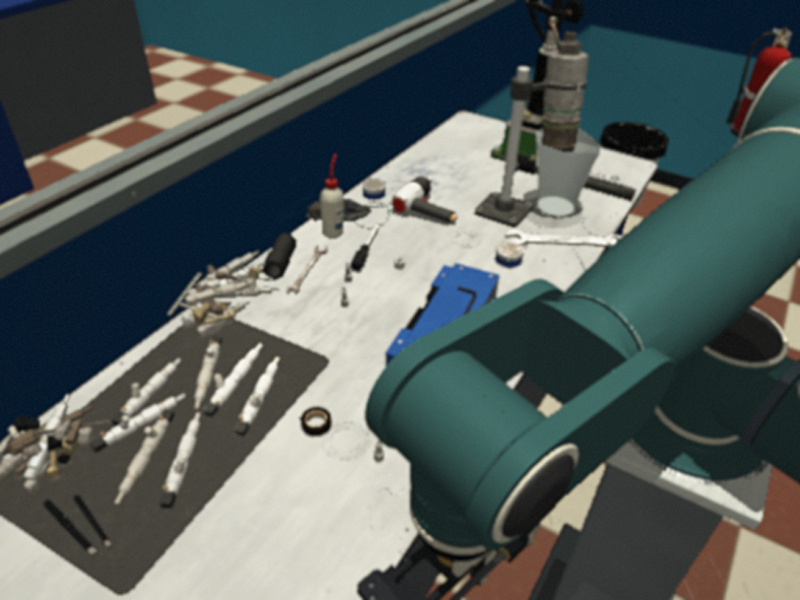

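The top view shows the box with lid corners near (321,404) and (505,376). The rear housing corners are near (312,329) and (491,303), the nozzles at (378,229) and (419,204), and the nut at (482,242). I'll zoom in on the box to fit its pose.

```bash
python3 - <<'E'
from h import *
f=np.load('pics/top0.npz')['frame']
cr=f[185:265,190:335]; g=cv2.resize(cr,(145*5,80*5),interpolation=cv2.INTER_CUBIC)
g=(255*(g/255.)**0.5).astype(np.uint8); cv2.imwrite('pics/topcrop.png',g)
E
```

```text
(no output)
```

View pics/topcrop.png

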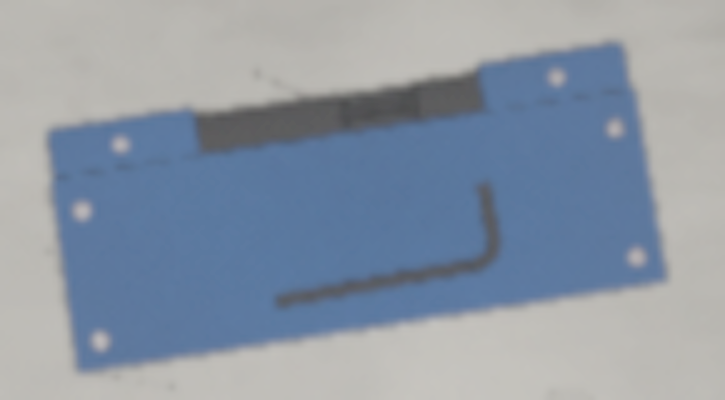

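The crop shows the box corners clearly. A slightly darker patch on the rail at crop x 340–420 may be the groove. I'll fit the pose now.

```bash
cat > fit.py <<'E'
from h import *
from scipy.optimize import least_squares
c=np.load('pics/top0.npz')
cr=lambda p:(np.array(p,float)-2)/5+[190,185]
P=cr([(79,371),(665,280),(50,130),(193,110),(481,64),(621,42)])
B=np.array([(-66,160,62),(-66,-160,62),(68,160,48),(68,78,48),(68,-78,48),(68,-160,48)],float)
def b2w(p,B): 
    a=p[2]; R=np.array([[np.cos(a),-np.sin(a),0],[np.sin(a),np.cos(a),0],[0,0,1]]); return np.atleast_2d(B)@R.T+[p[0],p[1],0]
s=least_squares(lambda p:(w2px(c,b2w(p,B))-P).ravel(),[480,30,0.1])
p=s.x
if __name__=='__main__':
    print(p,np.degrees(p[2])); print(s.fun.round(2))
    for q in [(340,108),(420,97)]:
        w=px2w(c,cr(q),42)[0]-[p[0],p[1],0]; a=p[2]
        print('patch box xy',w[0]*np.cos(a)+w[1]*np.sin(a),-w[0]*np.sin(a)+w[1]*np.cos(a))
    for n,q in dict(n1=(378,229),n2=(419,204),nut=(482,242),n4=(209,392),tape=(210,316),tin=(583,356)).items():
        w=px2w(c,np.array(q)/1.5625,30)[0]; d=w-[p[0],p[1],0]; a=p[2]
        print(n,w[:2].round(),'box',round(d[0]*np.cos(a)+d[1]*np.sin(a)),round(-d[0]*np.sin(a)+d[1]*np.cos(a)))
    for b in [(64,0,20),(64,-60,20),(64,60,20)]: print(b,b2w(p,b)[0].round(1))
    c2=np.load('pics/scene0.npz'); print(w2px(c2,b2w(p,B)).round()*1.5625)
E
python3 fit.py
```

```text
[5.12894200e+02 3.54138592e+01 1.38950024e-01] 7.961249942657085
[-0.34  0.92  1.02  0.7  -0.98 -0.27  0.27 -0.82 -0.78 -0.26  0.8  -0.37]
patch box xy 55.31494146270812 -0.3536271631294694
patch box xy 54.64574981289645 -44.57068641309755
n1 [737.  84.] box 228 17
n2 [782.  10.] box 263 -63
nut [ 711. -102.] box 177 -163
n4 [451. 382.] box -13 352
tape [584. 382.] box 119 334
tin [ 505. -274.] box -51 -306
(64, 0, 20) [576.3  44.3  20. ]
(64, -60, 20) [584.6 -15.1  20. ]
(64, 60, 20) [568.  103.7  20. ]
[[448.4375 365.625 ]
 [498.4375 271.875 ]
 [384.375  350.    ]
 [401.5625 325.    ]
 [429.6875 281.25  ]
 [442.1875 262.5   ]]
```

{"api": "play_rows", "payload": {
  "commands": [
    {"tx": 432,"ty": -571,"tz": 0,"az": -1.145,"claw": 0},
    {"tx": 432,"ty": -571,"tz": 0,"az": -1.145,"claw": 0},
    {"tx": 432,"ty": -571,"tz": 0,"az": -1.145,"claw": 0},
    {"tx": 432,"ty": -571,"tz": 0,"az": -1.145,"claw": 0},
    {"tx": 432,"ty": -571,"tz": 0,"az": -1.145,"claw": 0},
    {"tx": 432,"ty": -571,"tz": 0,"az": -1.145,"claw": 0},
    {"tx": 432,"ty": -571,"tz": 0,"az": -1.145,"claw": 0},
    {"tx": 432,"ty": -571,"tz": 0,"az": -1.145,"claw": 0},
    {"tx": 432,"ty": -571,"tz": 0,"az": -1.145,"claw": 0},
    {"tx": 432,"ty": -571,"tz": 0,"az": -1.145,"claw": 0},
    {"tx": 432,"ty": -571,"tz": 0,"az": -1.145,"claw": 0},
    {"tx": 432,"ty": -571,"tz": 0,"az": -1.145,"claw": 0},
    {"tx": 432,"ty": -571,"tz": 0,"az": -1.145,"claw": 0},
    {"tx": 432,"ty": -571,"tz": 0,"az": -1.145,"claw": 0},
    {"tx": 432,"ty": -571,"tz": 0,"az": -1.145,"claw": 0},
    {"tx": 432,"ty": -571,"tz": 0,"az": -1.145,"claw": 0},
    {"tx": 432,"ty": -571,"tz": -40,"az": -1.145,"claw": 0},
    {"tx": 432,"ty": -571,"tz": -80,"az": -1.145,"claw": 0},
    {"tx": 432,"ty": -571,"tz": -110,"az": -1.145,"claw": 0},
    {"tx": 432,"ty": -571,"tz": -110,"az": -1.145,"claw": 0}
  ],
  "newtons": 20
}}

```text
invalid input at $.commands[0]: expected keys ax, ay, az, tx, ty, tz, claw
```

{"api": "play_rows", "payload": {
  "commands": [
    {"tx": 432,"ty": -571,"tz": 0,"ax": 0,"ay": 0,"az": -1.145,"claw": 0},
    {"tx": 432,"ty": -571,"tz": 0,"ax": 0,"ay": 0,"az": -1.145,"claw": 0},
    {"tx": 432,"ty": -571,"tz": 0,"ax": 0,"ay": 0,"az": -1.145,"claw": 0},
    {"tx": 432,"ty": -571,"tz": 0,"ax": 0,"ay": 0,"az": -1.145,"claw": 0},
    {"tx": 432,"ty": -571,"tz": 0,"ax": 0,"ay": 0,"az": -1.145,"claw": 0},
    {"tx": 432,"ty": -571,"tz": 0,"ax": 0,"ay": 0,"az": -1.145,"claw": 0},
    {"tx": 432,"ty": -571,"tz": 0,"ax": 0,"ay": 0,"az": -1.145,"claw": 0},
    {"tx": 432,"ty": -571,"tz": 0,"ax": 0,"ay": 0,"az": -1.145,"claw": 0},
    {"tx": 432,"ty": -571,"tz": 0,"ax": 0,"ay": 0,"az": -1.145,"claw": 0},
    {"tx": 432,"ty": -571,"tz": 0,"ax": 0,"ay": 0,"az": -1.145,"claw": 0},
    {"tx": 432,"ty": -571,"tz": 0,"ax": 0,"ay": 0,"az": -1.145,"claw": 0},
    {"tx": 432,"ty": -571,"tz": 0,"ax": 0,"ay": 0,"az": -1.145,"claw": 0},
    {"tx": 432,"ty": -571,"tz": 0,"ax": 0,"ay": 0,"az": -1.145,"claw": 0},
    {"tx": 432,"ty": -571,"tz": 0,"ax": 0,"ay": 0,"az": -1.145,"claw": 0},
    {"tx": 432,"ty": -571,"tz": 0,"ax": 0,"ay": 0,"az": -1.145,"claw": 0},
    {"tx": 432,"ty": -571,"tz": 0,"ax": 0,"ay": 0,"az": -1.145,"claw": 0},
    {"tx": 432,"ty": -571,"tz": -40,"ax": 0,"ay": 0,"az": -1.145,"claw": 0},
    {"tx": 432,"ty": -571,"tz": -80,"ax": 0,"ay": 0,"az": -1.145,"claw": 0},
    {"tx": 432,"ty": -571,"tz": -110,"ax": 0,"ay": 0,"az": -1.145,"claw": 0},
    {"tx": 432,"ty": -571,"tz": -110,"ax": 0,"ay": 0,"az": -1.145,"claw": 0}
  ],
  "newtons": 20
}}

```text
time: 2.1
eef_pos: [620.3, 77.6, 104.3]
tool_rot: [-0.002, 0.656, 0.755, -0.002]
force: [-0.4, 0.4, -0.8]
finger_gap: 0.2
grip_force: 0.0
```

```bash
python3 - <<'E'
from h import *
s=env.read_state();print(s['eef_pos'],s['force'])
w=snap('wrist','w1')['frame']; t=snap('scene','s1')['frame']
t=t[140:290,200:380]
t=cv2.resize(t,(400,333),interpolation=cv2.INTER_CUBIC); w=cv2.resize(w,(400,300))
g=np.zeros((333,800,3),np.uint8); g[:,:400]=t; g[:300,400:]=w
cv2.imwrite('pics/v1.png',(255*(g/255.)**0.6).astype(np.uint8))
s=env.read_state();print(s['eef_pos'],s['force'])
E
```

```text
[620.27615     77.57193517 104.30695783] [-0.40683335  0.38251064 -0.79766131]
[622.65862496  77.4258067  109.65361413] [-0.552812    0.03179192 -0.21655694]
```

View pics/v1.png

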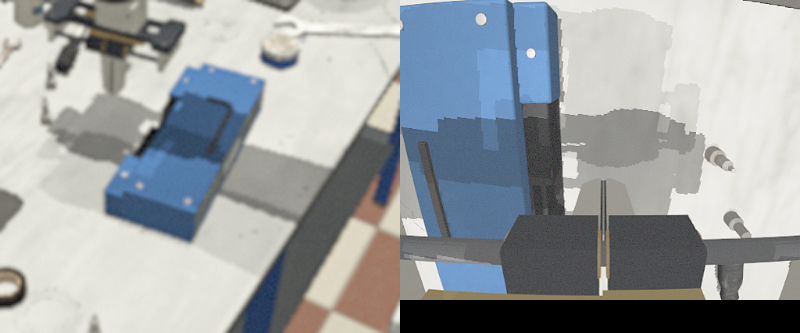

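The wrist view shows the closed fingertips behind the rail at (603,180), with the nozzles well clear. I'll go down and approach the rail.

{"api": "play_rows", "payload": {
  "commands": [
    {"tx": 0,"ty": 0,"tz": -40,"ax": 0,"ay": 0,"az": 0,"claw": 0},
    {"tx": 0,"ty": 0,"tz": -75,"ax": 0,"ay": 0,"az": 0,"claw": 0},
    {"tx": 0,"ty": 0,"tz": -92,"ax": 0,"ay": 0,"az": 0,"claw": 0},
    {"tx": 0,"ty": 0,"tz": -92,"ax": 0,"ay": 0,"az": 0,"claw": 0},
    {"tx": -9.9,"ty": -1.4,"tz": -92,"ax": 0,"ay": 0,"az": 0,"claw": 0},
    {"tx": -19.8,"ty": -2.8,"tz": -92,"ax": 0,"ay": 0,"az": 0,"claw": 0},
    {"tx": -19.8,"ty": -2.8,"tz": -92,"ax": 0,"ay": 0,"az": 0,"claw": 0}
  ]
}}

```text
time: 2.9
eef_pos: [602.7, 73.6, 18.4]
tool_rot: [0.001, 0.656, 0.755, 0.001]
force: [-0.3, -0.2, 0.7]
finger_gap: 0.4
grip_force: 0.0
```

{"api": "play_rows", "payload": {
  "commands": [
    {"tx": -2,"ty": -0.3,"tz": 0,"ax": 0,"ay": 0,"az": 0,"claw": 0},
    {"tx": -4,"ty": -0.6,"tz": 0,"ax": 0,"ay": 0,"az": 0,"claw": 0},
    {"tx": -6,"ty": -0.8,"tz": 0,"ax": 0,"ay": 0,"az": 0,"claw": 0},
    {"tx": -6,"ty": -0.8,"tz": 0,"ax": 0,"ay": 0,"az": 0,"claw": 0}
  ]
}}

```text
time: 3.3
eef_pos: [597.0, 72.8, 16.7]
tool_rot: [-0.0, 0.656, 0.754, -0.0]
force: [-0.5, -0.2, 0.4]
finger_gap: 0.3
grip_force: 0.0
```

{"api": "play_rows", "payload": {
  "commands": [
    {"tx": -2,"ty": -0.3,"tz": 0,"ax": 0,"ay": 0,"az": 0,"claw": 0},
    {"tx": -4,"ty": -0.6,"tz": 0,"ax": 0,"ay": 0,"az": 0,"claw": 0},
    {"tx": -4,"ty": -0.6,"tz": 0,"ax": 0,"ay": 0,"az": 0,"claw": 0},
    {"tx": -4,"ty": -0.6,"tz": 0,"ax": 0,"ay": 0,"az": 0,"claw": 0}
  ]
}}

```text
time: 3.7
eef_pos: [593.2, 72.2, 16.7]
tool_rot: [0.0, 0.656, 0.754, 0.0]
force: [-0.2, 0.7, 0.3]
finger_gap: 0.5
grip_force: 0.0
```

{"api": "play_rows", "payload": {
  "commands": [
    {"tx": -1,"ty": -0.1,"tz": 0,"ax": 0,"ay": 0,"az": 0,"claw": 0},
    {"tx": -2,"ty": -0.3,"tz": 0,"ax": 0,"ay": 0,"az": 0,"claw": 0},
    {"tx": -3,"ty": -0.4,"tz": 0,"ax": 0,"ay": 0,"az": 0,"claw": 0},
    {"tx": -3,"ty": -0.4,"tz": 0,"ax": 0,"ay": 0,"az": 0,"claw": 0}
  ]
}}

```text
time: 4.1
eef_pos: [590.1, 71.8, 16.6]
tool_rot: [-0.0, 0.656, 0.755, -0.0]
force: [0.6, 0.4, 0.3]
finger_gap: 0.6
grip_force: 0.0
```

{"api": "play_rows", "payload": {
  "commands": [
    {"tx": -1,"ty": -0.1,"tz": 0,"ax": 0,"ay": 0,"az": 0,"claw": 0},
    {"tx": -2,"ty": -0.3,"tz": 0,"ax": 0,"ay": 0,"az": 0,"claw": 0},
    {"tx": -2,"ty": -0.3,"tz": 0,"ax": 0,"ay": 0,"az": 0,"claw": 0}
  ]
}}

```text
time: 4.4
eef_pos: [588.0, 71.5, 16.6]
tool_rot: [-0.0, 0.656, 0.754, -0.0]
force: [0.7, 0.3, -0.2]
finger_gap: 0.2
grip_force: 0.0
```

{"api": "play_rows", "payload": {
  "commands": [
    {"tx": -1,"ty": -0.1,"tz": 0,"ax": 0,"ay": 0,"az": 0,"claw": 0},
    {"tx": -2,"ty": -0.3,"tz": 0,"ax": 0,"ay": 0,"az": 0,"claw": 0},
    {"tx": -2,"ty": -0.3,"tz": 0,"ax": 0,"ay": 0,"az": 0,"claw": 0}
  ]
}}

```text
time: 4.7
eef_pos: [587.5, 71.4, 16.8]
tool_rot: [0.001, 0.656, 0.754, 0.001]
force: [13.5, 2.4, -8.1]
finger_gap: 0.4
grip_force: 6.8
```

Contact with the rail at 13.5 N. Next I slide along the rail towards box -y.

{"api": "play_rows", "payload": {
  "commands": [
    {"tx": 0.4,"ty": -3,"tz": 0,"ax": 0,"ay": 0,"az": 0,"claw": 0},
    {"tx": 0.8,"ty": -6,"tz": 0,"ax": 0,"ay": 0,"az": 0,"claw": 0},
    {"tx": 1.3,"ty": -9,"tz": 0,"ax": 0,"ay": 0,"az": 0,"claw": 0},
    {"tx": 1.7,"ty": -12,"tz": 0,"ax": 0,"ay": 0,"az": 0,"claw": 0}
  ]
}}

```text
time: 5.1
eef_pos: [589.1, 60.1, 17.4]
tool_rot: [0.001, 0.656, 0.755, 0.002]
force: [8.9, 8.5, 0.4]
finger_gap: 0.3
grip_force: 4.8
```

{"api": "play_rows", "payload": {
  "commands": [
    {"tx": 0.4,"ty": -3,"tz": 0,"ax": 0,"ay": 0,"az": 0,"claw": 0},
    {"tx": 0.8,"ty": -6,"tz": 0,"ax": 0,"ay": 0,"az": 0,"claw": 0},
    {"tx": 1.3,"ty": -9,"tz": 0,"ax": 0,"ay": 0,"az": 0,"claw": 0},
    {"tx": 1.7,"ty": -12,"tz": 0,"ax": 0,"ay": 0,"az": 0,"claw": 0}
  ]
}}

```text
time: 5.5
eef_pos: [590.8, 48.0, 17.4]
tool_rot: [0.001, 0.656, 0.755, 0.002]
force: [8.3, 8.5, -0.1]
finger_gap: 0.5
grip_force: 4.5
```

{"api": "play_rows", "payload": {
  "commands": [
    {"tx": 0.4,"ty": -3,"tz": 0,"ax": 0,"ay": 0,"az": 0,"claw": 0},
    {"tx": 0.8,"ty": -6,"tz": 0,"ax": 0,"ay": 0,"az": 0,"claw": 0}
  ]
}}

```text
time: 5.7
eef_pos: [591.5, 41.9, 17.3]
tool_rot: [0.001, 0.656, 0.754, 0.002]
force: [6.1, 6.3, -0.7]
finger_gap: 0.5
grip_force: 4.2
```

{"api": "play_rows", "payload": {
  "commands": [
    {"tx": 0.4,"ty": -3,"tz": 0,"ax": 0,"ay": 0,"az": 0,"claw": 0},
    {"tx": 0.8,"ty": -6,"tz": 0,"ax": 0,"ay": 0,"az": 0,"claw": 0}
  ]
}}

```text
time: 5.9
eef_pos: [591.6, 35.4, 17.0]
tool_rot: [0.0, 0.656, 0.755, 0.0]
force: [-0.4, 0.2, -0.4]
finger_gap: 0.1
grip_force: 0.0
```

{"api": "play_rows", "payload": {
  "commands": [
    {"tx": 0.4,"ty": -3,"tz": 0,"ax": 0,"ay": 0,"az": 0,"claw": 0},
    {"tx": 0.8,"ty": -6,"tz": 0,"ax": 0,"ay": 0,"az": 0,"claw": 0}
  ]
}}

```text
time: 6.1
eef_pos: [591.8, 29.0, 16.5]
tool_rot: [-0.0, 0.656, 0.754, -0.0]
force: [0.1, -0.6, -0.6]
finger_gap: 0.4
grip_force: 0.0
```

The force has dropped, so the finger is in the groove. I'll centre it (about 5 mm more) and press the key.

{"api": "play_rows", "payload": {
  "commands": [
    {"tx": 0.3,"ty": -2.5,"tz": 0,"ax": 0,"ay": 0,"az": 0,"claw": 0},
    {"tx": 0.7,"ty": -5,"tz": 0,"ax": 0,"ay": 0,"az": 0,"claw": 0},
    {"tx": -1.3,"ty": -5.3,"tz": 0,"ax": 0,"ay": 0,"az": 0,"claw": 0},
    {"tx": -3.3,"ty": -5.6,"tz": 0,"ax": 0,"ay": 0,"az": 0,"claw": 0},
    {"tx": -5.3,"ty": -5.8,"tz": 0,"ax": 0,"ay": 0,"az": 0,"claw": 0},
    {"tx": -7.3,"ty": -6.1,"tz": 0,"ax": 0,"ay": 0,"az": 0,"claw": 0},
    {"tx": -8.3,"ty": -6.3,"tz": 0,"ax": 0,"ay": 0,"az": 0,"claw": 0},
    {"tx": -8.3,"ty": -6.3,"tz": 0,"ax": 0,"ay": 0,"az": 0,"claw": 0}
  ]
}}

```text
time: 6.9
eef_pos: [583.7, 23.1, 16.8]
tool_rot: [0.0, 0.656, 0.755, 0.0]
force: [2.2, 0.7, -2.6]
finger_gap: 0.4
grip_force: 1.5
```

{"api": "play_rows", "payload": {
  "commands": [
    {"tx": -1.5,"ty": -0.2,"tz": 0,"ax": 0,"ay": 0,"az": 0,"claw": 0},
    {"tx": -3,"ty": -0.4,"tz": 0,"ax": 0,"ay": 0,"az": 0,"claw": 0},
    {"tx": -4,"ty": -0.6,"tz": 0,"ax": 0,"ay": 0,"az": 0,"claw": 0},
    {"tx": -4,"ty": -0.6,"tz": 0,"ax": 0,"ay": 0,"az": 0,"claw": 0}
  ]
}}

```text
time: 7.3
eef_pos: [579.7, 22.5, 16.7]
tool_rot: [0.0, 0.656, 0.755, 0.0]
force: [2.9, 1.5, -2.1]
finger_gap: 0.9
grip_force: 1.6
```

{"api": "play_rows", "payload": {
  "commands": [
    {"tx": -1,"ty": -0.1,"tz": 0,"ax": 0,"ay": 0,"az": 0,"claw": 0},
    {"tx": -2,"ty": -0.3,"tz": 0,"ax": 0,"ay": 0,"az": 0,"claw": 0},
    {"tx": -2,"ty": -0.3,"tz": 0,"ax": 0,"ay": 0,"az": 0,"claw": 0}
  ]
}}

```text
time: 7.6
eef_pos: [578.0, 22.2, 16.7]
tool_rot: [0.0, 0.656, 0.754, 0.0]
force: [5.8, 2.1, -3.1]
finger_gap: 0.1
grip_force: 3.3
```

{"api": "play_rows", "payload": {
  "commands": [
    {"tx": -1,"ty": -0.1,"tz": 0,"ax": 0,"ay": 0,"az": 0,"claw": 0},
    {"tx": -1,"ty": -0.1,"tz": 0,"ax": 0,"ay": 0,"az": 0,"claw": 0},
    {"tx": -1,"ty": -0.1,"tz": 0,"ax": 0,"ay": 0,"az": 0,"claw": 0}
  ]
}}

```text
time: 7.9
eef_pos: [577.8, 22.2, 16.9]
tool_rot: [0.001, 0.656, 0.755, 0.001]
force: [13.7, 3.7, -7.6]
finger_gap: 0.4
grip_force: 6.9
```

The key is on its stop: 16.4 mm deep and the force rising. I'll withdraw.

{"api": "play_rows", "payload": {
  "commands": [
    {"tx": 0,"ty": 0,"tz": 0,"ax": 0,"ay": 0,"az": 0,"claw": 0},
    {"tx": 10,"ty": 1.4,"tz": 0,"ax": 0,"ay": 0,"az": 0,"claw": 0},
    {"tx": 30,"ty": 4.2,"tz": 0,"ax": 0,"ay": 0,"az": 0,"claw": 0},
    {"tx": 45,"ty": 6.3,"tz": 0,"ax": 0,"ay": 0,"az": 0,"claw": 0},
    {"tx": 45,"ty": 6.3,"tz": 0,"ax": 0,"ay": 0,"az": 0,"claw": 0},
    {"tx": 45,"ty": 6.3,"tz": 40,"ax": 0,"ay": 0,"az": 0,"claw": 0},
    {"tx": 45,"ty": 6.3,"tz": 80,"ax": 0,"ay": 0,"az": 0,"claw": 0},
    {"tx": 45,"ty": 6.3,"tz": 120,"ax": 0,"ay": 0,"az": 0,"claw": 0},
    {"tx": 45,"ty": 6.3,"tz": 160,"ax": 0,"ay": 0,"az": 0,"claw": 0},
    {"tx": 45,"ty": 6.3,"tz": 200,"ax": 0,"ay": 0,"az": 0,"claw": 0},
    {"tx": 45,"ty": 6.3,"tz": 200,"ax": 0,"ay": 0,"az": 0,"claw": 0},
    {"tx": 45,"ty": 6.3,"tz": 200,"ax": 0,"ay": 0,"az": 0,"claw": 0},
    {"tx": 45,"ty": 6.3,"tz": 200,"ax": 0,"ay": 0,"az": 0,"claw": 0}
  ]
}}

```text
time: 9.2
eef_pos: [620.9, 28.2, 215.1]
tool_rot: [-0.001, 0.656, 0.754, -0.001]
force: [-0.0, 0.6, 0.0]
finger_gap: 0.7
grip_force: 0.0
```

```bash
python3 - <<'E'
from h import *
t=snap('top','t2')['frame'][130:300,100:420]; w=snap('wrist','w2')['frame']
g=np.zeros((600,800,3),np.uint8); g[:340,:640]=cv2.resize(t,(640,340)); g[340:580,:320]=cv2.resize(w,(320,240))
s=snap('scene','s2')['frame'][140:290,200:380]; g[340:590,330:630]=cv2.resize(s,(300,250))
cv2.imwrite('pics/v2.png',(255*(g/255.)**0.6).astype(np.uint8)); print(env.read_state()['force'])
E
```

```text
[ 0.23266563 -0.77782456 -1.07562542]
```

View pics/v2.png

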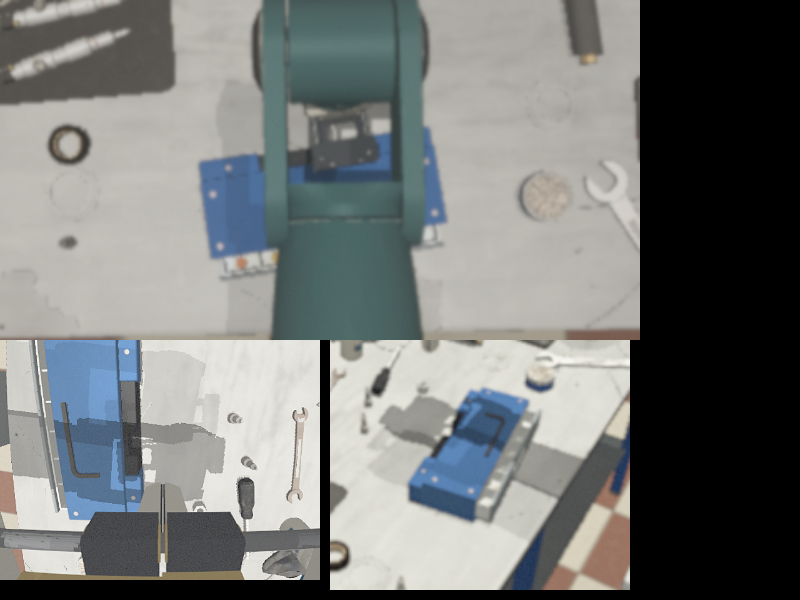

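The top view shows the drawer standing out about 20 px (roughly 30 mm) along (220–440, 230–280). The hex key and nozzles look unmoved, and the hand is clear.

```bash
python3 -c "
from rig import env
print(env.job_done())"
```

```text
the job is handed in; nothing more can be done
None
```

I found the groove by touch and pressed the release key onto its stop; the drawer stands out by about 30 mm, the hand is clear, the loose parts I could see look unmoved, and the job is handed in (no verdict was returned).

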